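Pack the yellow humidity kit into its transit case

TASK

The calibration of the yellow-marked humidity kit is finished: pack its meter, probe, data logger and check pot into the open transit case, each set down gently, without dropping it, all the way into the foam cut-out made for its shape, the same way up as it stands or lies now (either way round). The blue-marked meter and check pot belong to another customer: leave them where they are.

Things in the scene. Friction and masses are not known exactly. Their poses are not given: they have to be found in the camera images.
- meter: the yellow handheld hygrometer, black box 106 (own x) x 52 (own y) x 26 mm with yellow face plate and yellow bands, display and buttons on top, lying face up. Origin: centre of its underside; x is its length, z up (about 28 mm tall over the display).
- probe: humidity probe of the yellow kit, lying: flat-bottomed black handle 66 long x 20 wide x 22 mm high with a yellow collar, then a steel filter tip 40 mm long, 16 mm thick. Origin: below the middle of its 106 mm length, on the underside; x points along it to the steel tip, so the handle runs from x = -53 to +13 mm. z up.
- logger: white data logger of the yellow kit, 60 (own x) x 40 (own y) x 24 mm with a yellow band round it and a small display on top, lying face up. Origin: centre of its underside; z up.
- pot: the yellow round humidity check pot, 34 mm across (35 over the cap) and 43 mm tall, white below with a yellow cap and yellow stripe, standing. Origin: centre of its underside, z up.
- foam_meter: fixed dark foam block 134 (own x) x 84 (own y) x 40 mm, one of four filling the open case two by two, in any order. Origin: centre of its underside, 4 mm above the bench; top flush with the case rim. Centred in its top, 8 mm deep (floor 32 mm above the origin), is the meter's cut-out, the large rectangle 122 x 68 mm, its length along x (light grey floor).
- foam_probe: fixed dark foam block 134 (own x) x 84 (own y) x 40 mm, one of four filling the open case two by two, in any order. Origin: centre of its underside, 4 mm above the bench; top flush with the case rim. Centred in its top, 8 mm deep (floor 32 mm above the origin), is the probe's cut-out, the long narrow slot 122 x 36 mm, its length along x (light grey floor).
- foam_logger: fixed dark foam block 134 (own x) x 84 (own y) x 40 mm, one of four filling the open case two by two, in any order. Origin: centre of its underside, 4 mm above the bench; top flush with the case rim. Centred in its top, 8 mm deep (floor 32 mm above the origin), is the logger's cut-out, the small rectangle 76 x 56 mm, its length along x (light grey floor).
- foam_pot: fixed dark foam block 134 (own x) x 84 (own y) x 40 mm, one of four filling the open case two by two, in any order. Origin: centre of its underside, 4 mm above the bench; top flush with the case rim. Centred in its top, 8 mm deep (floor 32 mm above the origin), is the pot's cut-out, a round recess 50 mm across (light grey floor).
- blue_meter: another customer's meter, to be left alone: handheld hygrometer, black box 106 (own x) x 52 (own y) x 26 mm with blue face plate and blue bands, display and buttons on top, lying face up. Origin: centre of its underside; x is its length, z up (about 28 mm tall over the display).
- blue_pot: another customer's pot, to be left alone: round humidity check pot, 34 mm across (35 over the cap) and 43 mm tall, white below with a blue cap and blue stripe, standing. Origin: centre of its underside, z up.
Things that resemble listed ones, but are neither listed nor needed, are in the scene too. Leave any black or pink look-alike of the logger alone.

How it is judged:
At the end, for the whole second after the job is handed in: Each yellow-marked thing rests in its own cut-out: its origin within 12 mm sideways of the foam block's centre and within 4 mm of the height of the cut-out's floor, level within 0.08 rad, still and let go. The blue meter and the blue pot are within 20 mm of where they started (horizontal distance between meter and foam_meter below 0.012 m and z of meter in the frame of foam_meter between 0.028 and 0.036 m and angle between each of meter, probe, logger, pot's own z axis and vertical below 0.08 rad and linear speed of each of meter, probe, logger, pot below 0.02 m/s and horizontal distance between probe and foam_probe below 0.012 m and z of probe in the frame of foam_probe between 0.028 and 0.036 m and horizontal distance between logger and foam_logger below 0.012 m and z of logger in the frame of foam_logger between 0.028 and 0.036 m and horizontal distance between pot and foam_pot below 0.012 m and z of pot in the frame of foam_pot between 0.028 and 0.036 m and distance of each of blue_meter, blue_pot from where it was at the start of the episode below 0.02 m); the robot touches nothing.
It fails at once if a yellow-marked thing is dropped into its cut-out (faster than 0.6 m/s within 20 mm of the cut-out's floor) ((horizontal distance between meter and foam_meter below 0.03 m and z of meter in the frame of foam_meter below 0.052 m and linear speed of meter above 0.6 m/s) or (horizontal distance between probe and foam_probe below 0.03 m and z of probe in the frame of foam_probe below 0.052 m and linear speed of probe above 0.6 m/s) or (horizontal distance between logger and foam_logger below 0.03 m and z of logger in the frame of foam_logger below 0.052 m and linear speed of logger above 0.6 m/s) or (horizontal distance between pot and foam_pot below 0.03 m and z of pot in the frame of foam_pot below 0.052 m and linear speed of pot above 0.6 m/s)).
It fails at once if blue meter moved by more than 20 mm (distance of blue_meter from where it was at the start of the episode above 0.02 m).
It fails at once if blue pot moved by more than 20 mm (distance of blue_pot from where it was at the start of the episode above 0.02 m).
It also fails if it takes over 96 s, if anything falls off the work surface, if the arm or the gripper's body presses on something with over 40 N, if the wrist force passes 120 N, or if a joint passes its speed limit or range.

ROBOT

A 7-joint arm with a two-finger parallel gripper is mounted at the origin on the work surface. World frame = base frame: x ahead of the robot, y to its left, z up, the work surface at z = 0. Lengths are in m, angles in rad, forces in N, time in s.
With the tool pointing down it reaches from about 0.35 to 0.775 m from the base axis. Payload 3.1 kg.
Tool frame: the origin (TCP) lies between the finger pads; the fingertips stand 14 mm ahead of it and the grasp point (between the pads) lies 5 mm behind it; z points along the fingers, x is the direction in which the jaws open and shut, and the axes are right-handed (so a half turn about z gives the same grasp; the last joint's range is limited). The gripper opens to 85 mm and grips with 20 to 120 N. Pads are 22 mm wide; open, the fingers measure 114 mm over their backs; the gripper's body (76 mm by 85 mm) begins 54 mm behind the grasp point. The pads swing forward as they close: fully open they stand 13 mm farther back than shut.
Start: joints at [1.306, 0.311, 0.014, 1.512, -0.004, 1.319, -0.027], TCP at [0.122, -0.536, 0.245] pointing down, gripper open.
Joint ranges: [-2.7, 2.7], [-0.3, 1.91], [-1.27, 1.3], [0.12, 2.57], [-1.44, 4.58], [0.2, 2.03], [-3.05, 3.05]. Speed limits (rad/s): [2.79, 2.79, 3.14, 3.14, 3.14, 3.14, 3.14].

INTERFACE

Orientations are given as a unit quaternion [x, y, z, w].
In Python, from plant import manip, read_camera, workorder, silhouettes gives the robot as it stands. The module is installed in compiled form; this text tells all that it offers.
- The arm moves only by the tool send_rows, never from a script. Its argument "steps" is a list of rows, each an object with "delta_pos": the shift along the tool's x, y, z in m, a list of three; "twist": the turn about the tool's z in rad; "grip": the opening, from -1 (shut) to 1 (fully open). In form: [{"delta_pos": [x, y, z], "twist": twist, "grip": grip}, ...]. A call has exactly 10 rows; each row is the pose to reach, as a shift and turn from the pose commanded when the call began, along the tool's axes at that moment; what a row does not reach only later rows make up. A row lasts 1/12 s, in which the tool goes at most 41.7 mm and 7.16 degrees, less where a joint would pass 70% of its speed; a pose out of reach is approached as far as the arm can. A call with a gripper value outside its range is refused whole. The fingers move at their own pace and stop on an object; "grip_force" is the grip in N (left out, the last holds). Time passes only in rows, so rows that repeat a pose let the fingers close, or fill a call up. It gives the time, the measured TCP pose, the force and the opening at its end, in the units of the state.
- manip.get_obs(): the state, without advancing time (a new reading comes with each control period).
- read_camera(name): name is "scene" or "top"; returns a dict with "pixels" (420x560x3 uint8, blue, green, red), "range_z" (420x560 float32, m along the optical axis (not along the pixel's ray), 0 where there is no reading), "fx", "fy", "cx", "cy" (pixels), "rvec" (rotation vector, rad) and "tvec" (3), from world to camera coordinates, as OpenCV has them. Camera axes: x right, y down, z forward; pixel columns grow to the right and rows downward; lengths in m; the calibration is good to about 2 mm. A picture is of the moment at which its call begins.
- workorder.close_job(): hands the job in, once; it reports no verdict.
Trained networks look in a picture, given as the dict that the camera call returned (one of the last four; its "shot" number tells which), for a name from the list of things; names that differ only in an ending like _2 or _b are one class to them, and where a whole thing is asked for, a point or a joint stands for the part that bears it (a point fixed in the world has none). Each returns a list of dicts, best first, with "confidence" (0 to 1); they miss things now and then, are a little off and sometimes report something else, mostly with a low value. They report only what shows in the picture. A call takes as long as a camera call. They do not tell look-alikes from the thing itself.
- silhouettes(label, picture): "mask" (420x560 bool, what is visible of it) and "extent" ([left, top, right, bottom] in pixels, round what is visible of it).
The state is a dict: "time": time; "joints": joint angles; "qd": joint speeds; "joint_efforts": joint torques, N m; "eef_pos": TCP position; "tcp_rot": TCP orientation; "contact_force": force on the tool from outside, world axes, zero at the start; "torque": the same for the moment, N m; "width": opening from 0.0 (shut) to 1.0 (fully open).
Only numpy, scipy, OpenCV 4.12 (cv2) and the standard library are available. Lean on these libraries where they do the work, as an engineer would, in place of code of your own. Each camera call takes 0.05 s, during which the arm holds its last target. There are 200 camera calls.

## Working session

There is one attempt and no reset: what is moved stays moved. The work goes in short steps, Python scripts to look and compute and a tool call to move; the robot and the scene stay as the last step left them, time stands still between calls to the robot, and variables do not carry over. Pictures are saved under pics/ and viewed, about 12 in all and at most 16, crops included, and the job is handed in when it is done.

Besides the shell and the picture viewer there is one more tool, called by a JSON object that holds its "name" and its "arguments". send_rows: Moves the arm, as the interface text tells. Its arguments: {"type":"object","properties":{"steps":{"type":"array","items":{"type":"object","properties":{"delta_pos":{"type":"array","items":{"type":"number"}},"twist":{"type":"number"},"grip":{"type":"number"}}}},"grip_force":{"type":"number"}},"required":["steps"]}

```bash
mkdir -p pics
cat > h.py <<'E'
import numpy as np,cv2
from plant import manip, read_camera, workorder, silhouettes
def pts(c):
    z=c["range_z"];v,u=np.mgrid[0:420,0:560]
    P=np.stack([(u-c["cx"])/c["fx"]*z,(v-c["cy"])/c["fy"]*z,z],-1)
    R=cv2.Rodrigues(np.array(c["rvec"],float))[0]
    W=(P-np.array(c["tvec"]).reshape(3))@R
    W[z==0]=np.nan
    return W
E
python3 - <<'E'
from h import *
for n in("top","scene"):
    c=read_camera(n);cv2.imwrite(f"pics/{n}0.png",c["pixels"])
    np.savez(f"{n}0.npz",W=pts(c),px=c["pixels"])
    print(n,c["fx"],c["rvec"],c["tvec"])
    W=pts(c)
    for l in["meter","probe","logger","pot","foam_meter","foam_probe","foam_logger","foam_pot"]:
        for s in silhouettes(l,c)[:3]:
            w=W[s["mask"]];w=w[~np.isnan(w[:,0])]
            t=w[w[:,2]>np.nanpercentile(w[:,2],90)-.008]
            r=cv2.minAreaRect((t[:,:2]*1000).astype(np.float32))
            print(l,round(s["confidence"],2),s["extent"],np.round(np.median(w,0),3),"rect",np.round(r[0]),np.round(r[1]),round(r[2],1),"ztop",round(np.percentile(w[:,2],95),3))
o=manip.get_obs();print(o)
E
```

```text
top 465.6717246312255 [ 2.16388175 -2.18016004  0.12314596] [0.00496356 0.44308807 1.24155192]
meter 0.85 [287.6, 203.4, 331.4, 225.1] [ 0.428 -0.085  0.027] rect [428. -86.] [ 50. 104.] 10.8 ztop 0.032
probe 0.49 [180.8, 232.4, 194.2, 246.2] [0.36  0.239 0.043] rect [360. 240.] [33. 32.] 45.8 ztop 0.047
logger 0.88 [357.0, 227.9, 383.9, 248.6] [ 0.362 -0.245  0.024] rect [ 361. -246.] [40. 60.] 20.4 ztop 0.029
logger 0.65 [401.2, 241.9, 429.9, 270.1] [ 0.31  -0.367  0.024] rect [ 311. -369.] [60. 40.] 40.9 ztop 0.029
logger 0.26 [273.0, 100.5, 328.3, 138.5] [ 0.686 -0.059  0.043] rect [686. -59.] [ 87. 135.] 8.9 ztop 0.048
pot 0.73 [182.6, 230.4, 196.2, 247.7] [0.36  0.239 0.043] rect [359. 241.] [33. 34.] 45.4 ztop 0.047
pot 0.6 [277.3, 131.9, 329.1, 169.5] [ 0.601 -0.07   0.042] rect [601. -70.] [ 85. 133.] 8.3 ztop 0.048
foam_meter 0.95 [229.5, 138.1, 279.9, 174.4] [0.583 0.064 0.038] rect [581.  63.] [ 85. 134.] 8.0 ztop 0.047
foam_probe 0.77 [271.2, 98.2, 324.5, 139.2] [ 0.686 -0.058  0.043] rect [685. -58.] [ 88. 135.] 8.1 ztop 0.048
foam_logger 0.95 [278.1, 130.4, 331.0, 171.
[... 1248 characters left out ...]
0.047
{'time': 0.9, 'joints': array([ 1.30630164,  0.31086855,  0.01402224,  1.51150296, -0.0044327 ,
        1.31922441, -0.02717677]), 'qd': array([-0.00128585,  0.00030077,  0.00147673, -0.00011068, -0.00099748,
       -0.00079075,  0.00188128]), 'joint_efforts': array([-4.46363902e-04, -3.79800832e+01,  1.45485979e-01, -2.30864704e+01,
        1.21705182e-02,  1.53705769e-03, -3.67784438e-06]), 'eef_pos': array([ 0.1215574 , -0.53640474,  0.24531996]), 'tcp_rot': array([ 7.81352702e-01, -6.24089701e-01,  1.23048362e-05,  6.70903475e-06]), 'contact_force': array([ 0.32197266, -0.040113  ,  0.2532782 ]), 'torque': array([ 0.02615932,  0.00116178, -0.05758542]), 'width': 0.9960627817844694}
```

View pics/top0.png

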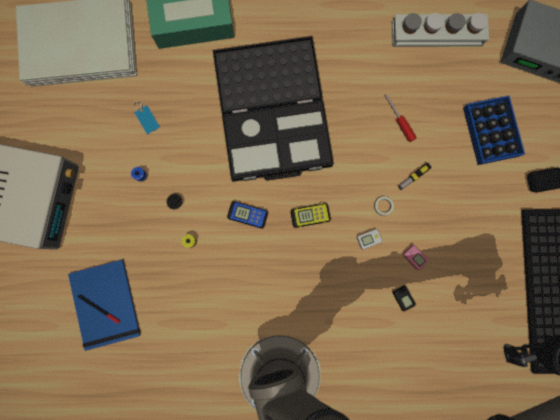

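View pics/scene0.png

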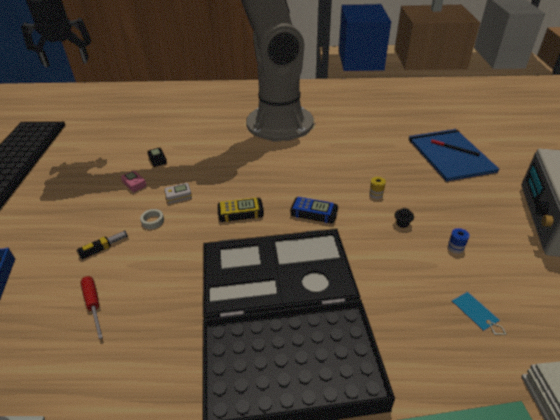

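Run:
```python
from h import *
D={n:np.load(n+"0.npz") for n in("top","scene")}
for n,d in D.items():
    W=d["W"];print(n,"table z",np.nanmedian(W[(abs(W[...,0]-.45)<.03)&(abs(W[...,1])<.02)][:,2]))
    for l,x,y,r,h in[("meter",.428,-.086,.07,.026),("probe",.534,-.378,.07,.02),("logger",.361,-.246,.045,.024),("pot",.36,.24,.03,.043),("bmeter",.43,.075,.07,.026)]:
        m=(np.hypot(W[...,0]-x,W[...,1]-y)<r)&(W[...,2]>(h*.6 if l!="probe" else .011))
        w=W[m]; R=cv2.minAreaRect((w[:,:2]*1000).astype(np.float32))
        print(l,len(w),np.round(R[0],1),np.round(R[1],1),round(R[2],1),"mean",np.round(w.mean(0)*1000,1))
    # recess floors: light px within case
    g=d["px"].min(-1)>120
    m=g&(abs(W[...,0]-.63)<.1)&(abs(W[...,1])<.16)&(W[...,2]>.025)
    k,lab,st,c=cv2.connectedComponentsWithStats(m.astype(np.uint8))
    for i in range(1,k):
        if st[i,4]>60:
            w=W[lab==i];R=cv2.minAreaRect((w[:,:2]*1000).astype(np.float32));print("rec",st[i,4],np.round(R[0],1),np.round(R[1],1),round(R[2],1),np.round(np.median(w[:,2]),4))
    m=(W[...,0]>.75)&(W[...,0]<.9)&(abs(W[...,1])<.1);print("lid z",np.nanpercentile(W[m][:,2],[5,50,98]))
t=cv2.imread("pics/top0.png")[90:260,170:440]
cv2.imwrite("pics/crop.png",cv2.resize(t,None,fx=2.9,fy=2.9,interpolation=cv2.INTER_CUBIC))
```

```text
top table z 0.0008865601940611027
meter 734 [427.  -86.3] [ 52.6 106.4] 9.6 mean [426.4 -85.8  26.8]
probe 258 [ 533.4 -375.8] [ 20.2 107.2] 36.9 mean [ 534.9 -377.6   20.4]
logger 332 [ 361.4 -245.5] [40.  60.4] 21.5 mean [ 361.1 -244.6   24.4]
pot 150 [359.8 240.6] [34.5 31.9] 89.4 mean [359.2 239.8  42.7]
bmeter 736 [430.2  84.8] [105.6  52.3] 73.8 mean [429.4  84.7  26.7]
rec 491 [685.6 -57.9] [ 33.5 119.8] 8.0 0.0373
rec 220 [665.7  75.7] [46.9 42.6] 88.9 0.0368
rec 510 [601.6 -70.2] [53.5 75.2] 9.6 0.0372
rec 1030 [582.5  63.1] [ 66.1 120. ] 7.5 0.0372
lid z [0.02605219 0.03132312 0.03994881]
scene table z 0.0013542982058526087
meter 788 [429.1 -88.8] [ 51.7 106. ] 10.1 mean [433.9 -88.4  26.6]
probe 448 [ 534.3 -378.2] [ 23.7 105.7] 37.1 mean [ 540.6 -381.3   19.7]
logger 327 [ 361.7 -248.5] [44.4 60.3] 19.8 mean [ 367.3 -246.7   23.8]
pot 190 [359.  237.3] [35.7 35.5] 44.6 mean [364.1 236.3  39.7]
bmeter 793 [432.2  81.7] [105.9  53.9] 76.1 mean [437.2  82.5  26.5]
rec 951 [578.7  60.1] [ 56.4 116.3] 8.6 0.0375
rec 427 [598.1 -73.8] [42.2 70.1] 10.0 0.0375
rec 284 [663.3  73.3] [36.9 41.1] 28.0 0.0375
rec 655 [682.2 -60.4] [ 26.9 118.2] 8.5 0.0376
lid z [0.02840609 0.03079838 0.03815934]
```

View pics/crop.png

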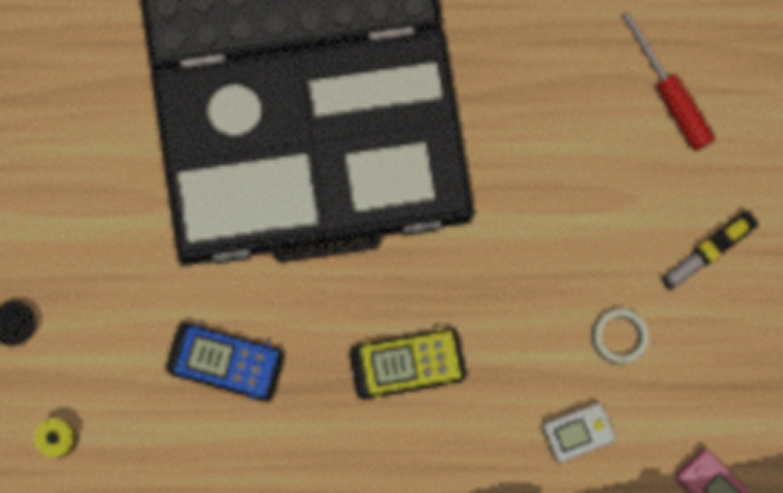

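```bash
cat > g.py <<'E'
import sys,numpy as np
from plant import manip
from scipy.spatial.transform import Rotation as R
x,y,z,yaw=map(float,sys.argv[1:5])
o=manip.get_obs();M=R.from_quat(o["tcp_rot"]).as_matrix()
h=np.degrees(np.arctan2(M[1,0],M[0,0]))
t=(h-yaw+180)%360-180
print("t",round(o["time"],2),"pos",o["eef_pos"].round(4),"yaw",h.round(2),"tilt",M[:,2].round(3),"q7",o["joints"][6].round(2),"F",o["contact_force"].round(1),"w",round(o["width"],3))
d=np.array([x,y,z])/1000-o["eef_pos"]
print("delta",(M.T@d).round(4),"twist",np.radians(t).round(4),"(deg",t.round(1),")")
E
python3 g.py 546 -393 120 37
```

```text
t 0.9 pos [ 0.1216 -0.5364  0.2453] yaw -77.23 tilt [ 0. -0. -1.] q7 -0.03 F [ 0.3 -0.   0.3] w 0.996
delta [-0.046  -0.4456  0.1253] twist -1.9937 (deg -114.2 )
```

{"name": "send_rows", "arguments": {"steps": [{"delta_pos":[-0.046,-0.446,0.08],"twist":-1.994,"grip":0.2},{"delta_pos":[-0.046,-0.446,0.08],"twist":-1.994,"grip":0.2},{"delta_pos":[-0.046,-0.446,0.08],"twist":-1.994,"grip":0.2},{"delta_pos":[-0.046,-0.446,0.08],"twist":-1.994,"grip":0.2},{"delta_pos":[-0.046,-0.446,0.08],"twist":-1.994,"grip":0.2},{"delta_pos":[-0.046,-0.446,0.08],"twist":-1.994,"grip":0.2},{"delta_pos":[-0.046,-0.446,0.08],"twist":-1.994,"grip":0.2},{"delta_pos":[-0.046,-0.446,0.08],"twist":-1.994,"grip":0.2},{"delta_pos":[-0.046,-0.446,0.08],"twist":-1.994,"grip":0.2},{"delta_pos":[-0.046,-0.446,0.08],"twist":-1.994,"grip":0.2}]}}

```text
time: 1.73
eef_pos: [0.5118, -0.4046, 0.1719]
tcp_rot: [0.999, -0.046, 0.0, 0.0]
contact_force: [-0.1, -0.3, 0.2]
width: 0.605
```

```bash
python3 g.py 546 -393 100 37
```

```text
t 1.73 pos [ 0.5118 -0.4046  0.1719] yaw -5.29 tilt [ 0. -0. -1.] q7 0.41 F [-0.1 -0.3  0.2] w 0.605
delta [ 0.0329 -0.0147  0.0719] twist -0.738 (deg -42.3 )
```

{"name": "send_rows", "arguments": {"steps": [{"delta_pos":[0.032,-0.015,0.06],"twist":-0.735,"grip":0.2},{"delta_pos":[0.032,-0.015,0.06],"twist":-0.735,"grip":0.2},{"delta_pos":[0.032,-0.015,0.06],"twist":-0.735,"grip":0.2},{"delta_pos":[0.032,-0.015,0.06],"twist":-0.735,"grip":0.2},{"delta_pos":[0.032,-0.015,0.06],"twist":-0.735,"grip":0.2},{"delta_pos":[0.032,-0.015,0.06],"twist":-0.735,"grip":0.2},{"delta_pos":[0.032,-0.015,0.08],"twist":-0.735,"grip":0.2},{"delta_pos":[0.032,-0.015,0.09],"twist":-0.735,"grip":0.2},{"delta_pos":[0.032,-0.015,0.1],"twist":-0.735,"grip":0.2},{"delta_pos":[0.032,-0.015,0.11],"twist":-0.735,"grip":0.2}]}}

```text
time: 2.57
eef_pos: [0.543, -0.3934, 0.0609]
tcp_rot: [0.95, 0.313, -0.0, -0.0]
contact_force: [0.2, 0.8, -0.1]
width: 0.596
```

```bash
python3 g.py 546 -393 26 37
```

```text
t 2.57 pos [ 0.543  -0.3934  0.0609] yaw 36.47 tilt [-0.001  0.    -1.   ] q7 1.0 F [ 0.2  0.8 -0.1] w 0.596
delta [0.0027 0.0015 0.0349] twist -0.0092 (deg -0.5 )
```

{"name": "send_rows", "arguments": {"steps": [{"delta_pos":[0.002,0.001,0.012],"twist":-0.009,"grip":0.2},{"delta_pos":[0.002,0.001,0.024],"twist":-0.009,"grip":0.2},{"delta_pos":[0.002,0.001,0.035],"twist":-0.009,"grip":0.2},{"delta_pos":[0.002,0.001,0.035],"twist":-0.009,"grip":0.2},{"delta_pos":[0.002,0.001,0.035],"twist":-0.009,"grip":0.2},{"delta_pos":[0.002,0.001,0.035],"twist":-0.009,"grip":-1},{"delta_pos":[0.002,0.001,0.035],"twist":-0.009,"grip":-1},{"delta_pos":[0.002,0.001,0.035],"twist":-0.009,"grip":-1},{"delta_pos":[0.002,0.001,0.035],"twist":-0.009,"grip":-1},{"delta_pos":[0.002,0.001,0.035],"twist":-0.009,"grip":-1}], "grip_force": 40}}

```text
time: 3.4
eef_pos: [0.5466, -0.3934, 0.0284]
tcp_rot: [0.948, 0.317, 0.001, 0.001]
contact_force: [-0.1, -0.5, 3.3]
width: 0.221
```

```bash
python3 g.py 546 -393 110 37;python3 - <<'E'
from h import *
c=read_camera("scene");cv2.imwrite("pics/s1.png",cv2.resize(c["pixels"][150:300,20:220],None,fx=3,fy=3))
E
```

```text
t 3.4 pos [ 0.5466 -0.3934  0.0284] yaw 37.01 tilt [ 0.002 -0.001 -1.   ] q7 0.99 F [-0.1 -0.5  3.3] w 0.221
delta [-0.0001 -0.0005 -0.0816] twist 0.0002 (deg 0.0 )
```

View pics/s1.png

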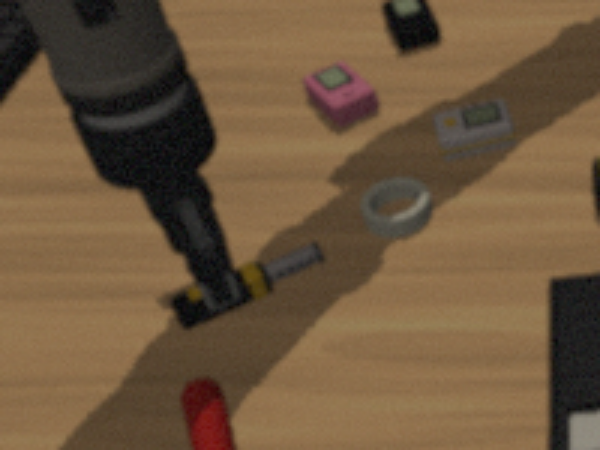

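{"name": "send_rows", "arguments": {"steps": [{"delta_pos":[0,0,-0.02],"twist":0,"grip":-1},{"delta_pos":[0,0,-0.05],"twist":0,"grip":-1},{"delta_pos":[0,0,-0.09],"twist":0,"grip":-1},{"delta_pos":[0,0,-0.09],"twist":0,"grip":-1},{"delta_pos":[0,0,-0.09],"twist":0,"grip":-1},{"delta_pos":[0,0,-0.09],"twist":0,"grip":-1},{"delta_pos":[0,0,-0.09],"twist":0,"grip":-1},{"delta_pos":[0,0,-0.09],"twist":0,"grip":-1},{"delta_pos":[0,0,-0.09],"twist":0,"grip":-1},{"delta_pos":[0,0,-0.09],"twist":0,"grip":-1}]}}

```text
time: 4.28
eef_pos: [0.5451, -0.3927, 0.1158]
tcp_rot: [0.948, 0.317, -0.001, -0.001]
contact_force: [0.4, 0.1, -0.1]
width: 0.215
```

```bash
python3 g.py 688 -80 115 8.3
```

```text
t 4.28 pos [ 0.5451 -0.3927  0.1158] yaw 37.02 tilt [-0.002  0.001 -1.   ] q7 1.03 F [ 0.4  0.1 -0.1] w 0.215
delta [ 0.3024 -0.1637  0.001 ] twist 0.5012 (deg 28.7 )
```

{"name": "send_rows", "arguments": {"steps": [{"delta_pos":[0.015,-0.008,0],"twist":0.05,"grip":-1},{"delta_pos":[0.045,-0.024,0],"twist":0.1,"grip":-1},{"delta_pos":[0.08,-0.043,0],"twist":0.15,"grip":-1},{"delta_pos":[0.115,-0.062,0],"twist":0.2,"grip":-1},{"delta_pos":[0.15,-0.081,0],"twist":0.25,"grip":-1},{"delta_pos":[0.185,-0.1,0],"twist":0.3,"grip":-1},{"delta_pos":[0.22,-0.119,0],"twist":0.36,"grip":-1},{"delta_pos":[0.255,-0.138,0],"twist":0.42,"grip":-1},{"delta_pos":[0.285,-0.154,0],"twist":0.47,"grip":-1},{"delta_pos":[0.302,-0.164,0],"twist":0.501,"grip":-1}]}}

```text
time: 5.12
eef_pos: [0.6894, -0.0726, 0.1168]
tcp_rot: [0.997, 0.075, 0.001, -0.003]
contact_force: [-0.2, 1.0, 0.3]
width: 0.216
```

```bash
python3 g.py 688 -80 66 8.3;python3 - <<'E'
from h import *
c=read_camera("scene");cv2.imwrite("pics/s2.png",cv2.resize(c["pixels"][150:350,150:400],None,fx=3,fy=3))
E
```

```text
t 5.12 pos [ 0.6894 -0.0726  0.1168] yaw 8.57 tilt [ 0.001  0.005 -1.   ] q7 0.06 F [-0.2  1.   0.3] w 0.216
delta [-0.0025  0.0074  0.0508] twist 0.0048 (deg 0.3 )
```

View pics/s2.png

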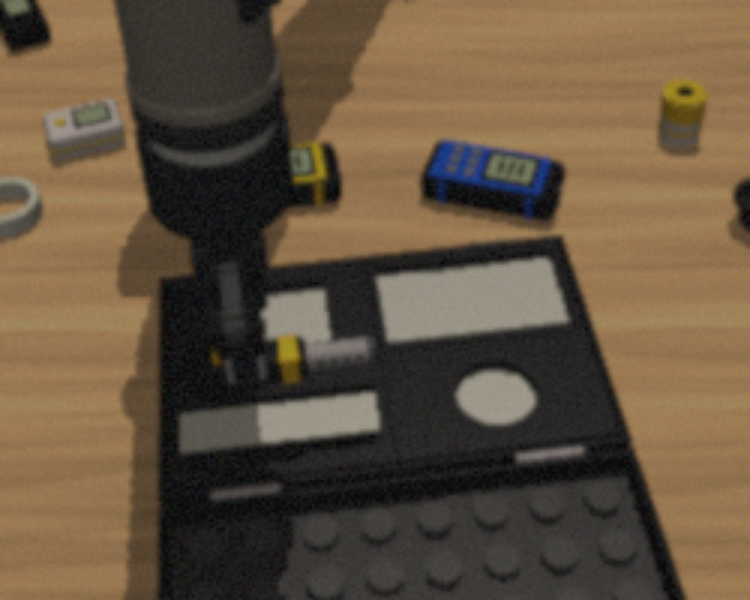

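```bash
python3 g.py 688 -80 66 8.3
```

```text
t 5.17 pos [ 0.6902 -0.0678  0.1168] yaw 8.81 tilt [ 0.002  0.009 -1.   ] q7 0.06 F [ 1.3  4.  -0.6] w 0.219
delta [-0.0043  0.0121  0.0507] twist 0.0089 (deg 0.5 )
```

{"name": "send_rows", "arguments": {"steps": [{"delta_pos":[0,0,0],"twist":0,"grip":-1},{"delta_pos":[0,0,0],"twist":0,"grip":-1},{"delta_pos":[0,0,0],"twist":0,"grip":-1},{"delta_pos":[0,0,0.005],"twist":0,"grip":-1},{"delta_pos":[0,0,0.012],"twist":0,"grip":-1},{"delta_pos":[0,0,0.019],"twist":0,"grip":-1},{"delta_pos":[0,0,0.026],"twist":0,"grip":-1},{"delta_pos":[0,0,0.032],"twist":0,"grip":-1},{"delta_pos":[0,0,0.034],"twist":0,"grip":-1},{"delta_pos":[0,0,0.034],"twist":0,"grip":-1}]}}

```text
time: 6.0
eef_pos: [0.6873, -0.0802, 0.0817]
tcp_rot: [0.997, 0.073, -0.001, -0.0]
contact_force: [-0.3, 0.3, -0.7]
width: 0.219
```

```bash
python3 g.py 688 -80 65 8.3;python3 - <<'E'
from h import *
c=read_camera("scene");cv2.imwrite("pics/s3.png",cv2.resize(c["pixels"][210:330,190:340],None,fx=5,fy=5))
E
python3 g.py 688 -80 65 8.3
```

```text
t 6.0 pos [ 0.6873 -0.0802  0.0817] yaw 8.32 tilt [-0.002  0.    -1.   ] q7 0.05 F [-0.3  0.3 -0.7] w 0.219
delta [ 0.0007 -0.0001  0.0167] twist 0.0003 (deg 0.0 )
t 6.05 pos [ 0.6878 -0.0802  0.0825] yaw 8.32 tilt [-0.001  0.    -1.   ] q7 0.05 F [-0.6  0.5 -0.9] w 0.221
delta [ 0.0003 -0.0002  0.0175] twist 0.0003 (deg 0.0 )
```

View pics/s3.png

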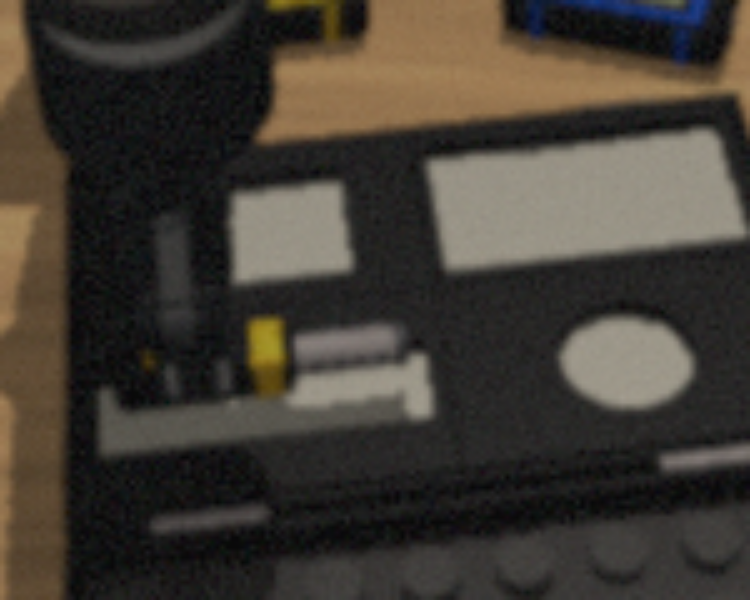

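{"name": "send_rows", "arguments": {"steps": [{"delta_pos":[0,0,0.004],"twist":0,"grip":-1},{"delta_pos":[0,0,0.008],"twist":0,"grip":-1},{"delta_pos":[0,0,0.012],"twist":0,"grip":-1},{"delta_pos":[0,0,0.015],"twist":0,"grip":-1},{"delta_pos":[0,0,0.017],"twist":0,"grip":-1},{"delta_pos":[0,0,0.018],"twist":0,"grip":-1},{"delta_pos":[0,0,0.018],"twist":0,"grip":-1},{"delta_pos":[0,0,0.018],"twist":0,"grip":-1},{"delta_pos":[0,0,0.018],"twist":0,"grip":-1},{"delta_pos":[0,0,0.018],"twist":0,"grip":-1}]}}

```text
time: 6.88
eef_pos: [0.6883, -0.0802, 0.0654]
tcp_rot: [0.997, 0.072, 0.0, 0.0]
contact_force: [0.6, -0.9, -0.9]
width: 0.219
```

{"name": "send_rows", "arguments": {"steps": [{"delta_pos":[0,0,0.001],"twist":0,"grip":-1},{"delta_pos":[0,0,0.0015],"twist":0,"grip":-1},{"delta_pos":[0,0,0.0015],"twist":0,"grip":-1},{"delta_pos":[0,0,0.0015],"twist":0,"grip":-0.6},{"delta_pos":[0,0,0.0015],"twist":0,"grip":-0.4},{"delta_pos":[0,0,0.0015],"twist":0,"grip":-0.2},{"delta_pos":[0,0,0.0015],"twist":0,"grip":-0.1},{"delta_pos":[0,0,0.0015],"twist":0,"grip":0},{"delta_pos":[0,0,0.0015],"twist":0,"grip":0},{"delta_pos":[0,0,0.0015],"twist":0,"grip":0}]}}

```text
time: 7.72
eef_pos: [0.688, -0.0802, 0.0634]
tcp_rot: [0.997, 0.072, -0.0, -0.0]
contact_force: [-0.3, -0.1, -0.2]
width: 0.501
```

{"name": "send_rows", "arguments": {"steps": [{"delta_pos":[0,0,-0.01],"twist":0,"grip":0},{"delta_pos":[0,0,-0.03],"twist":0,"grip":0},{"delta_pos":[0,0,-0.06],"twist":0,"grip":0},{"delta_pos":[0,0,-0.09],"twist":0,"grip":0.1},{"delta_pos":[-0.04,0,-0.1],"twist":0,"grip":0.2},{"delta_pos":[-0.08,0,-0.1],"twist":0,"grip":0.4},{"delta_pos":[-0.12,0,-0.1],"twist":0,"grip":0.6},{"delta_pos":[-0.16,0,-0.1],"twist":0,"grip":0.7},{"delta_pos":[-0.2,0,-0.1],"twist":0,"grip":0.7},{"delta_pos":[-0.24,0,-0.1],"twist":0,"grip":0.7}]}}

```text
time: 8.55
eef_pos: [0.4489, -0.1151, 0.1643]
tcp_rot: [0.997, 0.073, 0.001, 0.0]
contact_force: [-0.2, -0.3, 0.4]
width: 0.852
```

```bash
python3 - <<'E'
from h import *
c=read_camera("scene");cv2.imwrite("pics/s4.png",cv2.resize(c["pixels"][180:330,180:370],None,fx=4,fy=4))
W=pts(c);W[...,2]-=.001
m=(abs(W[...,0]-.685)<.03)&(abs(W[...,1]+.06)<.065)&(W[...,2]>.05);w=W[m];print(len(w),cv2.minAreaRect((w[:,:2]*1000).astype(np.float32)),np.percentile(w[:,2],[50,95]))
E
python3 g.py 428 -87.5 120 9.8
```

```text
524 ((686.4644775390625, -60.556785583496094), (21.851003646850586, 105.09028625488281), 8.108574867248535) [0.05657114 0.05975652]
t 8.6 pos [ 0.4364 -0.1163  0.161 ] yaw 8.15 tilt [-0.018 -0.003 -1.   ] q7 0.25 F [-11.1   0.3  -4. ] w 0.848
delta [-0.0035 -0.0297  0.0411] twist -0.0287 (deg -1.6 )
```

View pics/s4.png

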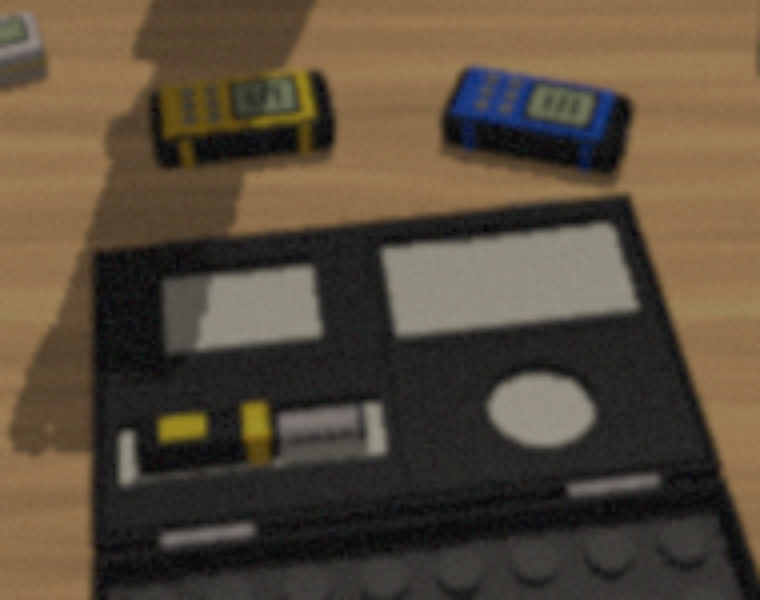

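{"name": "send_rows", "arguments": {"steps": [{"delta_pos":[-0.018,-0.03,0.0],"twist":-0.026,"grip":0.7},{"delta_pos":[-0.018,-0.03,0.01],"twist":-0.026,"grip":0.7},{"delta_pos":[-0.018,-0.03,0.03],"twist":-0.026,"grip":0.7},{"delta_pos":[-0.018,-0.03,0.05],"twist":-0.026,"grip":0.7},{"delta_pos":[-0.018,-0.03,0.07],"twist":-0.026,"grip":0.7},{"delta_pos":[-0.018,-0.03,0.085],"twist":-0.026,"grip":0.7},{"delta_pos":[-0.018,-0.03,0.09],"twist":-0.026,"grip":0.7},{"delta_pos":[-0.018,-0.03,0.09],"twist":-0.026,"grip":0.7},{"delta_pos":[-0.018,-0.03,0.09],"twist":-0.026,"grip":0.7},{"delta_pos":[-0.018,-0.03,0.09],"twist":-0.026,"grip":0.7}]}}

```text
time: 9.43
eef_pos: [0.4298, -0.0879, 0.0748]
tcp_rot: [0.996, 0.086, 0.001, 0.0]
contact_force: [-0.1, 0.3, 0.2]
width: 0.85
```

```bash
python3 g.py 428 -87.5 24 9.8
```

```text
t 9.43 pos [ 0.4298 -0.0879  0.0748] yaw 9.82 tilt [ 0.003 -0.001 -1.   ] q7 0.16 F [-0.1  0.3  0.2] w 0.85
delta [-0.0019 -0.0007  0.0508] twist 0.0003 (deg 0.0 )
```

{"name": "send_rows", "arguments": {"steps": [{"delta_pos":[-0.002,-0.001,0.015],"twist":0,"grip":0.7},{"delta_pos":[-0.002,-0.001,0.03],"twist":0,"grip":0.7},{"delta_pos":[-0.002,-0.001,0.045],"twist":0,"grip":0.7},{"delta_pos":[-0.002,-0.001,0.05],"twist":0,"grip":0.7},{"delta_pos":[-0.002,-0.001,0.05],"twist":0,"grip":0.7},{"delta_pos":[-0.002,-0.001,0.05],"twist":0,"grip":0.3},{"delta_pos":[-0.002,-0.001,0.05],"twist":0,"grip":-1},{"delta_pos":[-0.002,-0.001,0.05],"twist":0,"grip":-1},{"delta_pos":[-0.002,-0.001,0.05],"twist":0,"grip":-1},{"delta_pos":[-0.002,-0.001,0.05],"twist":0,"grip":-1}], "grip_force": 60}}

```text
time: 10.27
eef_pos: [0.4278, -0.0874, 0.025]
tcp_rot: [0.996, 0.085, 0.001, 0.001]
contact_force: [-0.7, -0.2, 6.2]
width: 0.594
```

{"name": "send_rows", "arguments": {"steps": [{"delta_pos":[0,0,0],"twist":0,"grip":-1},{"delta_pos":[0,0,-0.01],"twist":0,"grip":-1},{"delta_pos":[0,0,-0.03],"twist":0,"grip":-1},{"delta_pos":[0,0,-0.055],"twist":0,"grip":-1},{"delta_pos":[0,0,-0.08],"twist":0,"grip":-1},{"delta_pos":[0,0,-0.085],"twist":0,"grip":-1},{"delta_pos":[0,0,-0.085],"twist":0,"grip":-1},{"delta_pos":[0,0,-0.085],"twist":0,"grip":-1},{"delta_pos":[0,0,-0.085],"twist":0,"grip":-1},{"delta_pos":[0,0,-0.085],"twist":0,"grip":-1}]}}

```text
time: 11.1
eef_pos: [0.4249, -0.087, 0.1072]
tcp_rot: [0.996, 0.085, -0.002, -0.001]
contact_force: [-0.3, -0.2, -2.3]
width: 0.591
```

```bash
python3 g.py 581.5 62 110 8.3;python3 - <<'E'
from h import *
c=read_camera("scene");cv2.imwrite("pics/s5.png",cv2.resize(c["pixels"][120:300,180:370],None,fx=3.3,fy=3.3))
E
```

```text
t 11.1 pos [ 0.4249 -0.087   0.1072] yaw 9.8 tilt [-0.003  0.001 -1.   ] q7 0.19 F [-0.3 -0.2 -2.3] w 0.591
delta [ 0.1796 -0.1202 -0.0032] twist 0.0263 (deg 1.5 )
```

View pics/s5.png

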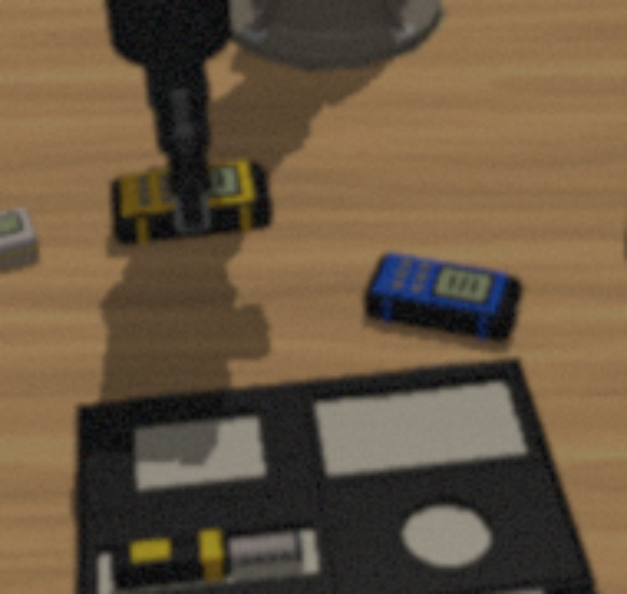

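{"name": "send_rows", "arguments": {"steps": [{"delta_pos":[0.012,-0.008,0],"twist":0,"grip":-1},{"delta_pos":[0.035,-0.024,0],"twist":0.005,"grip":-1},{"delta_pos":[0.063,-0.043,0],"twist":0.01,"grip":-1},{"delta_pos":[0.091,-0.062,0],"twist":0.015,"grip":-1},{"delta_pos":[0.119,-0.081,0],"twist":0.02,"grip":-1},{"delta_pos":[0.145,-0.099,0],"twist":0.025,"grip":-1},{"delta_pos":[0.165,-0.113,0],"twist":0.026,"grip":-1},{"delta_pos":[0.177,-0.121,0],"twist":0.026,"grip":-1},{"delta_pos":[0.177,-0.121,0],"twist":0.026,"grip":-1},{"delta_pos":[0.177,-0.121,0],"twist":0.026,"grip":-1}]}}

```text
time: 11.98
eef_pos: [0.5794, 0.0628, 0.1072]
tcp_rot: [0.997, 0.073, -0.001, -0.0]
contact_force: [-0.3, 0.0, -1.4]
width: 0.59
```

{"name": "send_rows", "arguments": {"steps": [{"delta_pos":[0,0,0],"twist":0,"grip":-1},{"delta_pos":[0,0,0.003],"twist":0,"grip":-1},{"delta_pos":[0,0,0.009],"twist":0,"grip":-1},{"delta_pos":[0,0,0.016],"twist":0,"grip":-1},{"delta_pos":[0,0,0.022],"twist":0,"grip":-1},{"delta_pos":[0,0,0.027],"twist":0,"grip":-1},{"delta_pos":[0,0,0.03],"twist":0,"grip":-1},{"delta_pos":[0,0,0.03],"twist":0,"grip":-1},{"delta_pos":[0,0,0.03],"twist":0,"grip":-1},{"delta_pos":[0,0,0.03],"twist":0,"grip":-1}]}}

```text
time: 12.82
eef_pos: [0.5804, 0.0623, 0.0789]
tcp_rot: [0.997, 0.072, 0.0, -0.0]
contact_force: [-0.0, 0.4, -1.5]
width: 0.587
```

```bash
python3 g.py 581.5 62 61.5 8.3
```

```text
t 12.82 pos [0.5804 0.0623 0.0789] yaw 8.31 tilt [ 0.001  0.    -1.   ] q7 -0.23 F [-0.   0.4 -1.5] w 0.587
delta [0.001  0.0005 0.0174] twist 0.0003 (deg 0.0 )
```

{"name": "send_rows", "arguments": {"steps": [{"delta_pos":[0.001,0,0.003],"twist":0,"grip":-1},{"delta_pos":[0.001,0,0.007],"twist":0,"grip":-1},{"delta_pos":[0.001,0,0.011],"twist":0,"grip":-1},{"delta_pos":[0.001,0,0.014],"twist":0,"grip":-1},{"delta_pos":[0.001,0,0.016],"twist":0,"grip":-1},{"delta_pos":[0.001,0,0.017],"twist":0,"grip":-1},{"delta_pos":[0.001,0,0.017],"twist":0,"grip":-1},{"delta_pos":[0.001,0,0.017],"twist":0,"grip":-1},{"delta_pos":[0.001,0,0.017],"twist":0,"grip":-1},{"delta_pos":[0.001,0,0.017],"twist":0,"grip":-1}]}}

```text
time: 13.65
eef_pos: [0.5813, 0.0623, 0.0617]
tcp_rot: [0.997, 0.072, 0.0, 0.0]
contact_force: [-0.4, -0.6, -1.0]
width: 0.587
```

Near-touching; release, then lift and head for the pot.

{"name": "send_rows", "arguments": {"steps": [{"delta_pos":[0,0,0.001],"twist":0,"grip":-1},{"delta_pos":[0,0,0.001],"twist":0,"grip":-1},{"delta_pos":[0,0,0.001],"twist":0,"grip":0.2},{"delta_pos":[0,0,0.001],"twist":0,"grip":0.3},{"delta_pos":[0,0,0.001],"twist":0,"grip":0.4},{"delta_pos":[0,0,0.001],"twist":0,"grip":0.5},{"delta_pos":[0,0,0.001],"twist":0,"grip":0.6},{"delta_pos":[0,0,0.001],"twist":0,"grip":0.6},{"delta_pos":[0,0,0.001],"twist":0,"grip":0.6},{"delta_pos":[0,0,0.001],"twist":0,"grip":0.6}]}}

```text
time: 14.48
eef_pos: [0.5812, 0.0623, 0.0606]
tcp_rot: [0.997, 0.072, 0.0, 0.0]
contact_force: [0.2, 0.1, 0.1]
width: 0.798
```

{"name": "send_rows", "arguments": {"steps": [{"delta_pos":[0,0,-0.01],"twist":0,"grip":0.6},{"delta_pos":[0,0,-0.03],"twist":0,"grip":0.6},{"delta_pos":[0,0,-0.06],"twist":0,"grip":0.6},{"delta_pos":[-0.01,0,-0.08],"twist":0,"grip":0.6},{"delta_pos":[-0.035,-0.03,-0.08],"twist":0,"grip":0.5},{"delta_pos":[-0.065,-0.06,-0.08],"twist":0,"grip":0.4},{"delta_pos":[-0.095,-0.09,-0.08],"twist":0,"grip":0.3},{"delta_pos":[-0.125,-0.12,-0.08],"twist":0,"grip":0.3},{"delta_pos":[-0.15,-0.145,-0.08],"twist":0,"grip":0.3},{"delta_pos":[-0.165,-0.16,-0.08],"twist":0,"grip":0.3}]}}

```text
time: 15.32
eef_pos: [0.3905, 0.1999, 0.1414]
tcp_rot: [0.997, 0.075, -0.0, -0.0]
contact_force: [0.4, -0.1, -0.2]
width: 0.652
```

```bash
python3 - <<'E'
from h import *
c=read_camera("scene");cv2.imwrite("pics/s6.png",cv2.resize(c["pixels"][160:330,180:400],None,fx=3.5,fy=3.5))
W=pts(c);W[...,2]-=.001
m=(abs(W[...,0]-.581)<.045)&(abs(W[...,1]-.062)<.068)&(W[...,2]>.052);w=W[m];print(len(w),cv2.minAreaRect((w[:,:2]*1000).astype(np.float32)),np.percentile(w[:,2],[50,95]))
E
python3 g.py 359.5 239 70 8.3
```

```text
1113 ((582.324462890625, 61.08035659790039), (54.38807678222656, 106.74486541748047), 7.111256122589111) [0.06281774 0.06536357]
t 15.37 pos [0.3879 0.2022 0.1415] yaw 8.92 tilt [-0.002  0.001 -1.   ] q7 -0.51 F [-2.3  0.6 -0.8] w 0.652
delta [-0.0222 -0.0407  0.0716] twist 0.0107 (deg 0.6 )
```

View pics/s6.png

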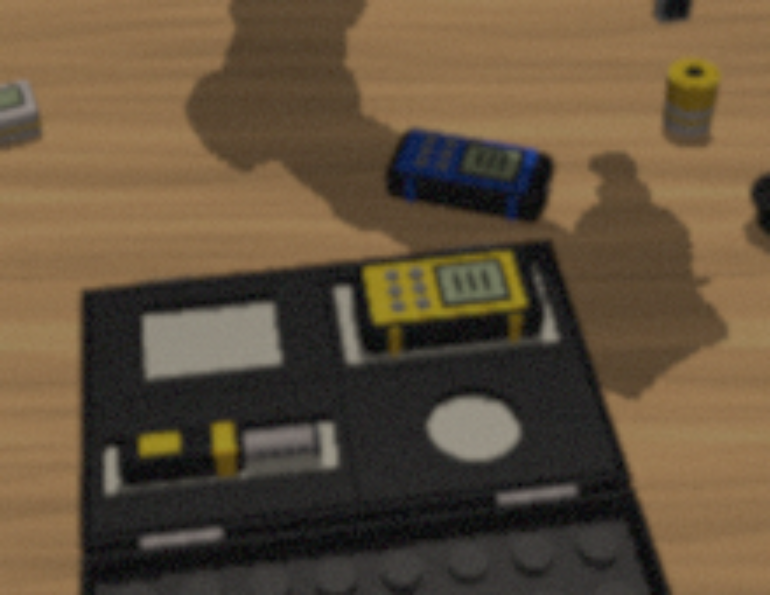

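{"name": "send_rows", "arguments": {"steps": [{"delta_pos":[-0.015,-0.025,0.0],"twist":0,"grip":0.3},{"delta_pos":[-0.029,-0.047,0.01],"twist":0,"grip":0.3},{"delta_pos":[-0.029,-0.047,0.03],"twist":0,"grip":0.3},{"delta_pos":[-0.029,-0.047,0.05],"twist":0,"grip":0.3},{"delta_pos":[-0.029,-0.047,0.055],"twist":0,"grip":0.3},{"delta_pos":[-0.029,-0.047,0.055],"twist":0,"grip":0.3},{"delta_pos":[-0.029,-0.047,0.055],"twist":0,"grip":0.3},{"delta_pos":[-0.029,-0.047,0.055],"twist":0,"grip":0.3},{"delta_pos":[-0.029,-0.047,0.055],"twist":0,"grip":0.3},{"delta_pos":[-0.029,-0.047,0.055],"twist":0,"grip":0.3}]}}

```text
time: 16.2
eef_pos: [0.3601, 0.2394, 0.0865]
tcp_rot: [0.997, 0.072, 0.001, -0.0]
contact_force: [-0.2, -0.9, -0.3]
width: 0.648
```

```bash
python3 g.py 359.5 239 27 8.3
```

```text
t 16.2 pos [0.3601 0.2394 0.0865] yaw 8.27 tilt [ 0.002  0.001 -1.   ] q7 -0.7 F [-0.2 -0.9 -0.3] w 0.648
delta [-0.0008  0.0003  0.0595] twist -0.0005 (deg -0.0 )
```

{"name": "send_rows", "arguments": {"steps": [{"delta_pos":[0,0,0.015],"twist":0,"grip":0.3},{"delta_pos":[0,0,0.03],"twist":0,"grip":0.3},{"delta_pos":[0,0,0.045],"twist":0,"grip":0.3},{"delta_pos":[0,0,0.057],"twist":0,"grip":0.3},{"delta_pos":[0,0,0.059],"twist":0,"grip":0.3},{"delta_pos":[0,0,0.059],"twist":0,"grip":0},{"delta_pos":[0,0,0.059],"twist":0,"grip":-1},{"delta_pos":[0,0,0.059],"twist":0,"grip":-1},{"delta_pos":[0,0,0.059],"twist":0,"grip":-1},{"delta_pos":[0,0,0.059],"twist":0,"grip":-1}], "grip_force": 40}}

```text
time: 17.03
eef_pos: [0.3599, 0.2395, 0.0274]
tcp_rot: [0.997, 0.072, 0.001, -0.0]
contact_force: [-0.6, 0.6, 3.2]
width: 0.384
```

{"name": "send_rows", "arguments": {"steps": [{"delta_pos":[0,0,0],"twist":0,"grip":-1},{"delta_pos":[0,0,0],"twist":0,"grip":-1},{"delta_pos":[0,0,-0.01],"twist":0,"grip":-1},{"delta_pos":[0,0,-0.03],"twist":0,"grip":-1},{"delta_pos":[0,0,-0.055],"twist":0,"grip":-1},{"delta_pos":[0,0,-0.08],"twist":0,"grip":-1},{"delta_pos":[0,0,-0.09],"twist":0,"grip":-1},{"delta_pos":[0,0,-0.09],"twist":0,"grip":-1},{"delta_pos":[0,0,-0.09],"twist":0,"grip":-1},{"delta_pos":[0,0,-0.09],"twist":0,"grip":-1}]}}

```text
time: 17.87
eef_pos: [0.3583, 0.2381, 0.1153]
tcp_rot: [0.997, 0.072, -0.001, 0.001]
contact_force: [-0.3, 1.7, -1.5]
width: 0.386
```

```bash
python3 g.py 666 74 115 8.3;python3 - <<'E'
from h import *
c=read_camera("scene");cv2.imwrite("pics/s7.png",cv2.resize(c["pixels"][100:240,280:440],None,fx=4,fy=4))
E
```

```text
t 17.87 pos [0.3583 0.2381 0.1153] yaw 8.3 tilt [-0.002 -0.002 -1.   ] q7 -0.67 F [-0.3  1.7 -1.5] w 0.386
delta [ 2.808e-01  2.069e-01 -1.000e-04] twist 0.0 (deg 0.0 )
```

View pics/s7.png

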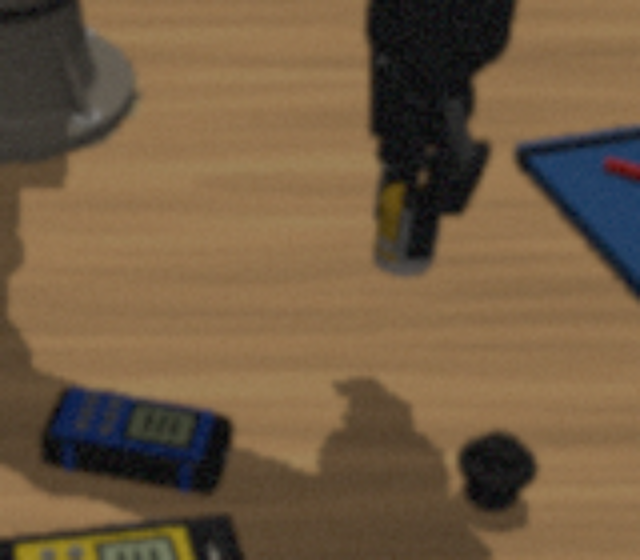

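{"name": "send_rows", "arguments": {"steps": [{"delta_pos":[0.013,0.01,0],"twist":0,"grip":-1},{"delta_pos":[0.04,0.03,0],"twist":0,"grip":-1},{"delta_pos":[0.07,0.052,0],"twist":0,"grip":-1},{"delta_pos":[0.102,0.076,0],"twist":0,"grip":-1},{"delta_pos":[0.134,0.099,0],"twist":0,"grip":-1},{"delta_pos":[0.166,0.123,0],"twist":0,"grip":-1},{"delta_pos":[0.198,0.147,0],"twist":0,"grip":-1},{"delta_pos":[0.23,0.171,0],"twist":0,"grip":-1},{"delta_pos":[0.258,0.191,0],"twist":0,"grip":-1},{"delta_pos":[0.275,0.204,0],"twist":0,"grip":-1}]}}

```text
time: 18.75
eef_pos: [0.6631, 0.0728, 0.1135]
tcp_rot: [0.998, 0.07, -0.001, 0.001]
contact_force: [0.1, 0.1, -1.4]
width: 0.385
```

{"name": "send_rows", "arguments": {"steps": [{"delta_pos":[0.004,0.003,0],"twist":0,"grip":-1},{"delta_pos":[0.004,0.003,0],"twist":0,"grip":-1},{"delta_pos":[0.004,0.003,0],"twist":0,"grip":-1},{"delta_pos":[0.004,0.003,0.005],"twist":0,"grip":-1},{"delta_pos":[0.004,0.003,0.013],"twist":0,"grip":-1},{"delta_pos":[0.004,0.003,0.022],"twist":0,"grip":-1},{"delta_pos":[0.004,0.003,0.029],"twist":0,"grip":-1},{"delta_pos":[0.004,0.003,0.033],"twist":0,"grip":-1},{"delta_pos":[0.004,0.003,0.033],"twist":0,"grip":-1},{"delta_pos":[0.004,0.003,0.033],"twist":0,"grip":-1}]}}

```text
time: 19.58
eef_pos: [0.6649, 0.0745, 0.0831]
tcp_rot: [0.997, 0.073, -0.0, 0.0]
contact_force: [-0.1, -0.8, -0.9]
width: 0.385
```

```bash
python3 g.py 666 74 64.5 8.3
```

```text
t 19.58 pos [0.6649 0.0745 0.0831] yaw 8.32 tilt [-0.001 -0.    -1.   ] q7 -0.22 F [-0.1 -0.8 -0.9] w 0.385
delta [0.001  0.0007 0.0186] twist 0.0003 (deg 0.0 )
```

{"name": "send_rows", "arguments": {"steps": [{"delta_pos":[0.001,0,0.003],"twist":0,"grip":-1},{"delta_pos":[0.001,0,0.007],"twist":0,"grip":-1},{"delta_pos":[0.001,0,0.011],"twist":0,"grip":-1},{"delta_pos":[0.001,0,0.014],"twist":0,"grip":-1},{"delta_pos":[0.001,0,0.017],"twist":0,"grip":-1},{"delta_pos":[0.001,0,0.018],"twist":0,"grip":-1},{"delta_pos":[0.001,0,0.018],"twist":0,"grip":-1},{"delta_pos":[0.001,0,0.018],"twist":0,"grip":-1},{"delta_pos":[0.001,0,0.018],"twist":0,"grip":-1},{"delta_pos":[0.001,0,0.018],"twist":0,"grip":-1}]}}

```text
time: 20.42
eef_pos: [0.6664, 0.0748, 0.0659]
tcp_rot: [0.997, 0.072, 0.0, -0.0]
contact_force: [-0.3, 0.3, -0.1]
width: 0.386
```

{"name": "send_rows", "arguments": {"steps": [{"delta_pos":[0,0,0.001],"twist":0,"grip":-1},{"delta_pos":[0,0,0.002],"twist":0,"grip":-1},{"delta_pos":[0,0,0.002],"twist":0,"grip":-1},{"delta_pos":[0,0,0.002],"twist":0,"grip":-0.2},{"delta_pos":[0,0,0.002],"twist":0,"grip":-0.1},{"delta_pos":[0,0,0.002],"twist":0,"grip":0},{"delta_pos":[0,0,0.002],"twist":0,"grip":0.1},{"delta_pos":[0,0,0.002],"twist":0,"grip":0.2},{"delta_pos":[0,0,0.002],"twist":0,"grip":0.2},{"delta_pos":[0,0,0.002],"twist":0,"grip":0.2}]}}

```text
time: 21.25
eef_pos: [0.6662, 0.0748, 0.0636]
tcp_rot: [0.997, 0.073, 0.0, 0.0]
contact_force: [-0.4, -0.4, -0.0]
width: 0.602
```

{"name": "send_rows", "arguments": {"steps": [{"delta_pos":[0,0,-0.01],"twist":0,"grip":0.2},{"delta_pos":[0,0,-0.03],"twist":0,"grip":0.2},{"delta_pos":[0,0,-0.06],"twist":0,"grip":0.2},{"delta_pos":[0,0,-0.09],"twist":0,"grip":0.2},{"delta_pos":[-0.025,0.02,-0.09],"twist":0,"grip":0.3},{"delta_pos":[-0.055,0.045,-0.09],"twist":-0.05,"grip":0.4},{"delta_pos":[-0.085,0.07,-0.09],"twist":-0.1,"grip":0.45},{"delta_pos":[-0.115,0.095,-0.09],"twist":-0.15,"grip":0.45},{"delta_pos":[-0.145,0.12,-0.09],"twist":-0.2,"grip":0.45},{"delta_pos":[-0.175,0.145,-0.09],"twist":-0.216,"grip":0.45}]}}

```text
time: 22.08
eef_pos: [0.5129, -0.0952, 0.1545]
tcp_rot: [0.984, 0.181, 0.0, 0.0]
contact_force: [0.2, -1.0, -0.6]
width: 0.723
```

```bash
python3 - <<'E'
from h import *
c=read_camera("scene")
W=pts(c);W[...,2]-=.001
m=(abs(W[...,0]-.666)<.035)&(abs(W[...,1]-.074)<.035)&(W[...,2]>.052);w=W[m];print(len(w),cv2.minAreaRect((w[w[:,2]>.07][:,:2]*1000).astype(np.float32)),np.percentile(w[:,2],[50,95]))
E
python3 g.py 361.5 -247 70 20.7
```

```text
392 ((667.2991333007812, 74.38032531738281), (34.38966369628906, 34.77888870239258), 87.8262939453125) [0.07762768 0.08071064]
t 22.13 pos [ 0.5063 -0.105   0.1533] yaw 20.14 tilt [-0.009 -0.009 -1.   ] q7 0.32 F [-8.  -4.5 -0.9] w 0.726
delta [-0.1839  0.083   0.0858] twist -0.0097 (deg -0.6 )
```

{"name": "send_rows", "arguments": {"steps": [{"delta_pos":[-0.03,0.014,0.0],"twist":0,"grip":0.45},{"delta_pos":[-0.065,0.03,0.0],"twist":0,"grip":0.45},{"delta_pos":[-0.1,0.045,0.0],"twist":0,"grip":0.45},{"delta_pos":[-0.135,0.061,0.01],"twist":0,"grip":0.45},{"delta_pos":[-0.165,0.075,0.025],"twist":0,"grip":0.45},{"delta_pos":[-0.187,0.085,0.045],"twist":0,"grip":0.45},{"delta_pos":[-0.197,0.089,0.06],"twist":0,"grip":0.45},{"delta_pos":[-0.197,0.089,0.07],"twist":0,"grip":0.45},{"delta_pos":[-0.197,0.089,0.073],"twist":0,"grip":0.45},{"delta_pos":[-0.197,0.089,0.073],"twist":0,"grip":0.45}]}}

```text
time: 22.97
eef_pos: [0.3624, -0.2456, 0.0806]
tcp_rot: [0.984, 0.181, 0.0, -0.0]
contact_force: [0.7, 0.5, -0.3]
width: 0.723
```

```bash
python3 g.py 361.5 -247 23 20.7
```

```text
t 22.97 pos [ 0.3624 -0.2456  0.0806] yaw 20.81 tilt [ 0.001  0.001 -1.   ] q7 0.75 F [ 0.7  0.5 -0.3] w 0.723
delta [-0.0014  0.001   0.0576] twist 0.0019 (deg 0.1 )
```

{"name": "send_rows", "arguments": {"steps": [{"delta_pos":[0,0,0.015],"twist":0,"grip":0.45},{"delta_pos":[0,0,0.03],"twist":0,"grip":0.45},{"delta_pos":[0,0,0.045],"twist":0,"grip":0.45},{"delta_pos":[0,0,0.055],"twist":0,"grip":0.45},{"delta_pos":[0,0,0.057],"twist":0,"grip":0.45},{"delta_pos":[0,0,0.057],"twist":0,"grip":0.1},{"delta_pos":[0,0,0.057],"twist":0,"grip":-1},{"delta_pos":[0,0,0.057],"twist":0,"grip":-1},{"delta_pos":[0,0,0.057],"twist":0,"grip":-1},{"delta_pos":[0,0,0.057],"twist":0,"grip":-1}]}}

```text
time: 23.8
eef_pos: [0.3623, -0.2473, 0.0246]
tcp_rot: [0.984, 0.18, 0.001, 0.001]
contact_force: [0.5, 0.4, 3.8]
width: 0.453
```

{"name": "send_rows", "arguments": {"steps": [{"delta_pos":[0,0,0],"twist":0,"grip":-1},{"delta_pos":[0,0,0],"twist":0,"grip":-1},{"delta_pos":[0,0,-0.01],"twist":0,"grip":-1},{"delta_pos":[0,0,-0.03],"twist":0,"grip":-1},{"delta_pos":[0,0,-0.055],"twist":0,"grip":-1},{"delta_pos":[0,0,-0.08],"twist":0,"grip":-1},{"delta_pos":[0,0,-0.09],"twist":0,"grip":-1},{"delta_pos":[0,0,-0.09],"twist":0,"grip":-1},{"delta_pos":[0,0,-0.09],"twist":0,"grip":-1},{"delta_pos":[0,0,-0.09],"twist":0,"grip":-1}]}}

```text
time: 24.63
eef_pos: [0.3599, -0.2463, 0.1123]
tcp_rot: [0.984, 0.179, -0.001, -0.001]
contact_force: [0.0, 0.2, -1.6]
width: 0.455
```

```bash
python3 g.py 600.5 -71.5 113 8.3;python3 - <<'E'
from h import *
c=read_camera("scene");cv2.imwrite("pics/s8.png",cv2.resize(c["pixels"][90:240,80:260],None,fx=4,fy=4))
E
```

```text
t 24.63 pos [ 0.3599 -0.2463  0.1123] yaw 20.67 tilt [-0.003  0.002 -1.   ] q7 0.78 F [ 0.   0.2 -1.6] w 0.455
delta [ 0.2869 -0.0786 -0.0011] twist 0.2159 (deg 12.4 )
```

View pics/s8.png

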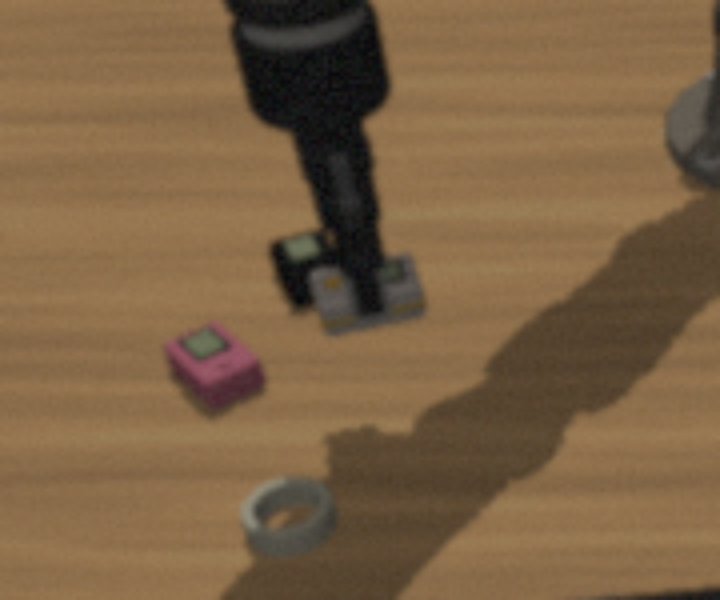

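{"name": "send_rows", "arguments": {"steps": [{"delta_pos":[0.013,-0.004,0],"twist":0.02,"grip":-1},{"delta_pos":[0.04,-0.011,0],"twist":0.05,"grip":-1},{"delta_pos":[0.073,-0.02,0],"twist":0.08,"grip":-1},{"delta_pos":[0.106,-0.03,0],"twist":0.11,"grip":-1},{"delta_pos":[0.139,-0.039,0],"twist":0.14,"grip":-1},{"delta_pos":[0.172,-0.048,0],"twist":0.17,"grip":-1},{"delta_pos":[0.205,-0.057,0],"twist":0.2,"grip":-1},{"delta_pos":[0.238,-0.067,0],"twist":0.216,"grip":-1},{"delta_pos":[0.268,-0.075,0],"twist":0.216,"grip":-1},{"delta_pos":[0.286,-0.08,0],"twist":0.216,"grip":-1}]}}

```text
time: 25.52
eef_pos: [0.602, -0.0669, 0.1115]
tcp_rot: [0.997, 0.074, -0.001, -0.002]
contact_force: [-0.9, 0.7, -0.1]
width: 0.454
```

{"name": "send_rows", "arguments": {"steps": [{"delta_pos":[0,0,0],"twist":0,"grip":-1},{"delta_pos":[0,0,0],"twist":0,"grip":-1},{"delta_pos":[0,0,0],"twist":0,"grip":-1},{"delta_pos":[0,0,0.005],"twist":0,"grip":-1},{"delta_pos":[0,0,0.013],"twist":0,"grip":-1},{"delta_pos":[0,0,0.022],"twist":0,"grip":-1},{"delta_pos":[0,0,0.029],"twist":0,"grip":-1},{"delta_pos":[0,0,0.033],"twist":0,"grip":-1},{"delta_pos":[0,0,0.033],"twist":0,"grip":-1},{"delta_pos":[0,0,0.033],"twist":0,"grip":-1}]}}

```text
time: 26.35
eef_pos: [0.6001, -0.071, 0.0801]
tcp_rot: [0.997, 0.072, -0.0, -0.0]
contact_force: [0.4, -0.0, -0.6]
width: 0.459
```

```bash
python3 g.py 600.5 -71.5 61 8.3
```

```text
t 26.35 pos [ 0.6001 -0.071   0.0801] yaw 8.31 tilt [-0.001  0.    -1.   ] q7 -0.0 F [ 0.4 -0.  -0.6] w 0.459
delta [0.0003 0.0005 0.0191] twist 0.0002 (deg 0.0 )
```

{"name": "send_rows", "arguments": {"steps": [{"delta_pos":[0,0,0.003],"twist":0,"grip":-1},{"delta_pos":[0,0,0.007],"twist":0,"grip":-1},{"delta_pos":[0,0,0.011],"twist":0,"grip":-1},{"delta_pos":[0,0,0.014],"twist":0,"grip":-1},{"delta_pos":[0,0,0.017],"twist":0,"grip":-1},{"delta_pos":[0,0,0.018],"twist":0,"grip":-1},{"delta_pos":[0,0,0.018],"twist":0,"grip":-1},{"delta_pos":[0,0,0.018],"twist":0,"grip":-1},{"delta_pos":[0,0,0.018],"twist":0,"grip":-1},{"delta_pos":[0,0,0.018],"twist":0,"grip":-1}]}}

```text
time: 27.18
eef_pos: [0.6007, -0.071, 0.0629]
tcp_rot: [0.997, 0.072, 0.0, 0.0]
contact_force: [-0.6, 0.2, -0.7]
width: 0.458
```

{"name": "send_rows", "arguments": {"steps": [{"delta_pos":[0,0,0.001],"twist":0,"grip":-1},{"delta_pos":[0,0,0.002],"twist":0,"grip":-1},{"delta_pos":[0,0,0.002],"twist":0,"grip":-1},{"delta_pos":[0,0,0.002],"twist":0,"grip":-0.05},{"delta_pos":[0,0,0.002],"twist":0,"grip":0.05},{"delta_pos":[0,0,0.002],"twist":0,"grip":0.15},{"delta_pos":[0,0,0.002],"twist":0,"grip":0.25},{"delta_pos":[0,0,0.002],"twist":0,"grip":0.35},{"delta_pos":[0,0,0.002],"twist":0,"grip":0.35},{"delta_pos":[0,0,0.002],"twist":0,"grip":0.35}]}}

```text
time: 28.02
eef_pos: [0.6005, -0.0711, 0.0606]
tcp_rot: [0.997, 0.072, 0.0, 0.0]
contact_force: [0.4, -0.4, -0.1]
width: 0.679
```

{"name": "send_rows", "arguments": {"steps": [{"delta_pos":[0,0,-0.01],"twist":0,"grip":0.35},{"delta_pos":[0,0,-0.03],"twist":0,"grip":0.35},{"delta_pos":[0,0,-0.06],"twist":0,"grip":0.35},{"delta_pos":[0,0,-0.09],"twist":0,"grip":0.35},{"delta_pos":[-0.03,0.02,-0.12],"twist":0,"grip":0.35},{"delta_pos":[-0.06,0.045,-0.13],"twist":0,"grip":0.35},{"delta_pos":[-0.09,0.07,-0.13],"twist":0,"grip":0.35},{"delta_pos":[-0.12,0.095,-0.13],"twist":0,"grip":0.35},{"delta_pos":[-0.145,0.11,-0.13],"twist":0,"grip":0.35},{"delta_pos":[-0.155,0.115,-0.13],"twist":0,"grip":0.35}]}}

```text
time: 28.85
eef_pos: [0.4597, -0.2124, 0.1913]
tcp_rot: [0.998, 0.068, -0.001, 0.002]
contact_force: [0.2, -0.9, 0.2]
width: 0.676
```

{"name": "send_rows", "arguments": {"steps": [{"delta_pos":[0,0,0],"twist":0,"grip":0.35},{"delta_pos":[0,0,0],"twist":0,"grip":0.35},{"delta_pos":[0,0,0],"twist":0,"grip":0.35},{"delta_pos":[0,0,0],"twist":0,"grip":0.35},{"delta_pos":[0,0,0],"twist":0,"grip":0.35},{"delta_pos":[0,0,0],"twist":0,"grip":0.35},{"delta_pos":[0,0,0],"twist":0,"grip":0.35},{"delta_pos":[0,0,0],"twist":0,"grip":0.35},{"delta_pos":[0,0,0],"twist":0,"grip":0.35},{"delta_pos":[0,0,0],"twist":0,"grip":0.35}]}}

```text
time: 29.68
eef_pos: [0.4638, -0.2072, 0.1905]
tcp_rot: [0.997, 0.073, -0.0, -0.0]
contact_force: [0.8, 0.3, -0.4]
width: 0.675
```

```bash
python3 - <<'E'
from h import *
for n in("scene","top"):
    c=read_camera(n);W=pts(c);W[...,2]-=.001
    for l,x,y,r,h in[("meter",.5815,.062,.065,.052),("probe",.685,-.0595,.062,.051),("logger",.6005,-.0715,.042,.051),("pot",.666,.074,.03,.065),("bmeter",.43,.083,.07,.0156)]:
        m=(np.hypot(W[...,0]-x,W[...,1]-y)<r)&(W[...,2]>h)&(W[...,2]<.09)
        if l=="probe": m&=W[...,0]>.655
        w=W[m]
        if len(w)>9: R=cv2.minAreaRect((w[:,:2]*1000).astype(np.float32));print(n,l,len(w),np.round(R[0],1),np.round(R[1],1),round(R[2],1),"top",np.percentile(w[:,2],[50,95]).round(4))
    if n=="scene":cv2.imwrite("pics/s9.png",cv2.resize(c["pixels"][130:330,180:480],None,fx=2.6,fy=2.6))
E
python3 g.py 450 -170 190 8.3
```

```text
scene meter 1107 [583.5  61.2] [ 51.9 106.8] 7.5 top [0.0628 0.0655]
scene probe 496 [686.6 -60.8] [ 21.9 105.2] 10.3 top [0.0569 0.0597]
scene logger 522 [602.4 -71.9] [41.5 59.7] 8.8 top [0.0599 0.0625]
scene pot 315 [666.6  74. ] [34.8 34.4] 19.6 top [0.0783 0.0804]
scene bmeter 784 [431.   82.6] [105.3  53. ] 73.6 top [0.0267 0.0297]
top meter 756 [574.7  62.4] [ 68.5 106. ] 8.3 top [0.0623 0.067 ]
top probe 235 [704.8 -56.3] [ 57.4 105.6] 7.6 top [0.0565 0.0612]
top logger 335 [601.3 -69.6] [41.  60.1] 9.1 top [0.0597 0.064 ]
top pot 151 [666.3  76.4] [34.8 33.4] 19.4 top [0.0783 0.0826]
top bmeter 735 [430.1  84.8] [105.5  51.9] 73.6 top [0.0262 0.031 ]
t 29.78 pos [ 0.4637 -0.2073  0.1906] yaw 8.3 tilt [-0. -0. -1.] q7 0.39 F [ 0.7 -0.2  0.2] w 0.674
delta [-0.0082 -0.0389  0.0006] twist 0.0001 (deg 0.0 )
```

View pics/s9.png

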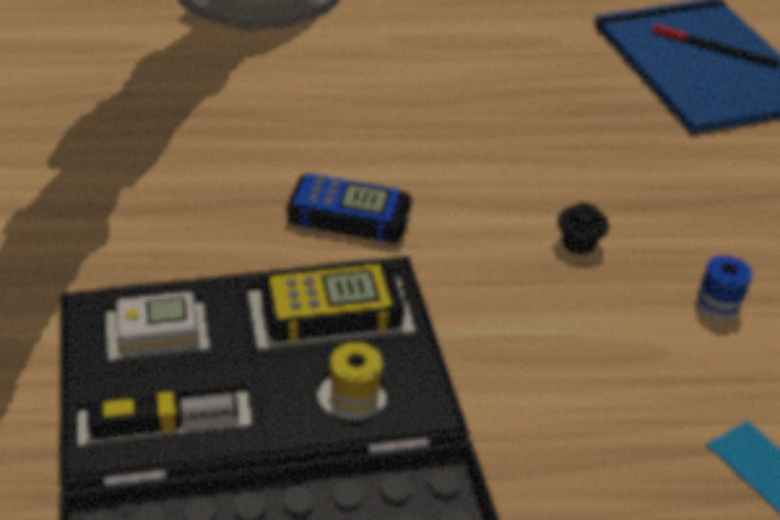

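All four yellow-marked things sit in their cut-outs at floor level, and the blue ones have not moved.

```bash
python3 -c "
from plant import workorder
print(workorder.close_job())"
```

```text
the job is handed in; nothing more can be done
None
```

I packed the yellow-kit probe, meter, check pot and data logger into their own foam cut-outs and handed the job in at about 30 s of the 96 s allowed. Each was lowered to within about 1–2 mm of the floor before I let go.

**Position:** in the last scene-camera check all four centres were within about 2 mm of the foam centres. Their tops were at about 57–78 mm, which matches resting level on the 36 mm floor.

**Blue-marked things:** the blue meter measured within about 1–2 mm of where it started. The blue pot was never approached and looked in place in the last picture, but I did not measure it.

**Disagreements:**
- The two cameras differ by about 2.5 mm in y, so I worked from their mean.
- In the last top-camera check, the fitted outlines for the meter and probe were far too large (68 mm and 57 mm across). I put this down to stray points inside the search area, because the same view agreed for the logger and pot. For the meter and probe I relied on the scene-camera measurement and the picture.

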